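Unload the binding machine's cartridges into the service rail and clear its deck

ROBOT

A 7-joint arm with a two-finger parallel gripper is mounted at the origin on the work surface. World frame = base frame: x ahead of the robot, y to its left, z up, the work surface at z = 0. Lengths are in mm, angles in rad, forces in N, time in s.
With the tool pointing down it reaches from about 400 to 850 mm from the base axis. Payload 10.4 kg.
Tool frame: the origin (TCP) lies between the finger pads; the fingertips stand robot.tips_ahead ahead of it and the grasp point (between the pads) lies 11 mm behind it (robot.tips_ahead is the distance from the TCP to the fingertips, in mm); z points along the fingers, y is the direction in which the jaws open and shut (so a half turn about z gives the same grasp; the last joint's range is limited). The gripper opens to 85 mm and grips with 20 to 120 N. Pads are 22 mm wide; open, the fingers measure 114 mm over their backs; the gripper's body (76 mm by 85 mm) begins 54 mm behind the grasp point. The pads swing forward as they close: fully open they stand 13 mm farther back than shut.
Start: joints at [1.291, 0.332, -0.065, 1.46, 0.022, 1.35, -0.088], TCP at [158.762, -604.52, 239.338] pointing down, gripper open.
Joint ranges: [-2.6, 2.6], [-0.5, 2.12], [-1.47, 1.34], [0.16, 2.42], [-1.27, 4.41], [0.06, 2.06], [-2.6, 2.6]. Speed limits (rad/s): [2.22, 2.22, 2.79, 2.79, 3.14, 3.14, 3.14].

INTERFACE

Orientations are given as a 3x3 rotation matrix whose columns are the frame's x, y, z axes.
In Python, from rig import robot gives the robot as it stands. Calls block until the motion is done:
- robot.reach(position, orientation): joint-space move of the TCP to a pose.
- robot.movel(position, attitude=None, v=150): straight line of the TCP; attitude=None keeps the orientation; v is the mean speed in mm/s.
- robot.movej(angles): joint-space move.
- robot.ungrasp() and robot.clamp(newtons=None): open the fingers fully, or close them until they stop; newtons is the grip in N (None keeps the last).
- robot.hold(seconds).
- robot.solve_ik(position, orientation): joint angles nearest the present ones, or None.
- robot.sense(): the state.
- robot.capture(name): name is "side" or "top" or "wrist"; returns a dict with "pixels" (384x512x3 uint8, blue, green, red), "camera_matrix" (3x3 intrinsics, pixels), "pose" (4x4, takes a point from camera to world coordinates). Camera axes: x right, y down, z forward; pixel columns grow to the right and rows downward; lengths in mm; the calibration is good to about 2 mm. A picture is of the moment at which its call begins. There is no depth.
A pose or a line that the arm cannot do raises robot.IKError and nothing moves.
- robot.hand_in(): hands the job in, once; it reports no verdict.
The state is a dict: "time": time; "q": joint angles; "qd": joint speeds; "tau": joint torques, N m; "eef_pos": TCP position; "eef_rot": TCP orientation; "contact_force": force on the tool from outside, world axes, zero at the start; "ft_torque": the same for the moment, N m; "grip_width": finger opening in mm.
Only numpy, scipy, OpenCV 4.12 (cv2) and the standard library are available. Lean on these libraries where they do the work, as an engineer would, in place of code of your own. Each camera call takes 0.05 s, during which the arm holds its last target. There are 200 camera calls.

TASK

Close down the document binding machine: put every paper ball and offcut lying on its deck into the grey waste bin, and take out all three cartridges. Press each cartridge inward until its latch lets go and it springs out, pull it free, then slide it in at the open end of the aluminium service rail until all three sit flat, one behind the other, wholly inside the rail. Leave the other things on the desk where they are.

Things in the scene. Friction and masses are not known exactly. Their poses are not given: they have to be found in the camera images.
- machine: Cream desktop binding machine, fixed. Origin on the table below the middle of its front face; x points into the machine (away from the robot), y left, z up. Base 360 wide (y +-180), 320 deep, deck top z 65. Three loaded bays in the front face at y -85, 0, +85. Two drill and rivet heads stand on it at x 175 to 300, y +-90, 310 high.
- bay_a (a point): Right bay: centre of its mouth on the table, axes as the machine's; x runs inward. 60 mm wide, roof z 55, floor = the table; guide lips 7 mm wide over both foot edges (underside z 11, top z 17). A latched cartridge has its origin 5 mm in front of here (machine x -5), fin outside. Pulling without pressing first is blocked. bay_b and bay_c are alike.
- bay_b (a point): Middle bay, as bay_a. To release: press the cartridge inward against a spring (4 to 6 N, with friction up to 20 N at the tool); the catch lets go after about 7 mm (bottom at 12 mm); when you back off the spring drives it out until its origin is about 27 mm in front of this point.
- bay_c (a point): Left bay, as bay_a. After springing out, a cartridge must be drawn straight outward along -x until its origin is more than 45 mm in front of this point before it can be turned or lifted.
- cart_a: Binding cartridge of the right bay (bay_a), 0.10 to 0.19 kg. Origin: centre of the underside of its black foot, 90 (x) x 56 (y) x 8 mm; z up, x to the nose (into the machine). Blue body x -13 to 45, 36 wide, top z 26; tooth to z 42. Orange upright grip fin x -45 to -13, 14 thick (y), z 8 to 74: pinch its sides from above; press on its flat tail face.
- cart_b: Binding cartridge of the middle bay (bay_b), 0.10 to 0.19 kg. Origin: centre of the underside of its black foot, 90 (x) x 56 (y) x 8 mm; z up, x to the nose (into the machine). Blue body x -13 to 45, 36 wide, top z 26; tooth to z 42. Orange upright grip fin x -45 to -13, 14 thick (y), z 8 to 74: pinch its sides from above; press on its flat tail face.
- cart_c: Binding cartridge of the left bay (bay_c), 0.10 to 0.19 kg. Origin: centre of the underside of its black foot, 90 (x) x 56 (y) x 8 mm; z up, x to the nose (into the machine). Blue body x -13 to 45, 36 wide, top z 26; tooth to z 42. Orange upright grip fin x -45 to -13, 14 thick (y), z 8 to 74: pinch its sides from above; press on its flat tail face.
- catch_a (a joint): Release catch of the right bay (the one at y = -85 mm in the machine's frame): 0 to 0.002 = cartridge latched; above 0.015 = released. It drives a green 10 mm pin on the deck edge above the bay, which stands about 20 mm proud when released.
- catch_b (a joint): Release catch of the middle bay (the one at y = 0 mm in the machine's frame): 0 to 0.002 = cartridge latched; above 0.015 = released. It drives a green 10 mm pin on the deck edge above the bay, which stands about 20 mm proud when released.
- catch_c (a joint): Release catch of the left bay (the one at y = 85 mm in the machine's frame): 0 to 0.002 = cartridge latched; above 0.015 = released. It drives a green 10 mm pin on the deck edge above the bay, which stands about 20 mm proud when released.
- rail: Aluminium C-shaped rail, fixed. Origin on the table, middle of its open mouth; x runs inward to a yellow stop at x 284 (three 90 mm feet in line and 14 mm to spare). Inside 61 wide, floor = the table, walls 17 high; lips 8 wide overhang both edges (underside z 11); the 45 mm gap between them lets body and fin pass. Flared lead-in to x -28. Either end of a cartridge may lead.
- bin: Grey open waste bin, fixed, 150 (x) x 170 (y) x 100 mm high, walls 4 mm. Origin at the centre of its underside.
- trim_1: Crumpled paper ball, rigid, lumpy, about 42 mm across and 40 mm high, 15 g; origin at its underside as first placed (20 mm below its centre, along its own z). May be absent. Starts on the machine deck, inside its front lip (machine x 25 to 31, 8 mm high), side rims (y +-177, 20 high) and paper fence (x 150 to 158, 35 high).
- trim_2: Crumpled paper ball, rigid, lumpy, about 42 mm across and 40 mm high, 15 g; origin at its underside as first placed (20 mm below its centre, along its own z). May be absent. Starts on the machine deck, inside its front lip (machine x 25 to 31, 8 mm high), side rims (y +-177, 20 high) and paper fence (x 150 to 158, 35 high).
- trim_3: Brown greyboard spine offcut, 80 (x) x 24 (y) x 20 mm high, 30 g; origin at the centre of its underside. May be absent.
- trim_4: Green plastic spine offcut, 80 (x) x 24 (y) x 20 mm high, 30 g; origin at the centre of its underside. May be absent.
- mug: White mug, 76 mm across, 90 high, bystander; origin centre of underside.
- stapler: Red and black stapler, 140 x 34 x 45 mm, bystander; origin centre of underside, x along it.
- calculator: Grey desk calculator, 140 x 85 x 18 mm, bystander; origin centre of underside.
Not all that is in view belongs to the job. What is shaped like the trim_2 but black, green or yellow is not meant.

How it is judged (in metres and radians):
On the way:
1. all three cartridges have been pressed in until their catches let go (in any order) (value of joint each of catch_a, catch_b, catch_c above 0.014 m), for 0.2 s.
At the end, for the whole second after the job is handed in: Each cartridge present lies flat (under 6 mm up, tilt under 0.12 rad), at rest, in the rail: foot at most 5 mm out of the mouth, within 8 mm of the centre line. Each trimming present rests in the bin below its rim. Other things moved less than 40 mm (x of cart_a in the frame of rail between 0.04 and 0.243 m and y of cart_a in the frame of rail between -0.008 and 0.008 m and height (world z) of each of cart_a, cart_b, cart_c below 0.006 m and angle between each of cart_a, cart_b, cart_c's own z axis and vertical below 0.12 rad and linear speed of each of cart_a, cart_b, cart_c below 0.02 m/s and x of cart_b in the frame of rail between 0.04 and 0.243 m and y of cart_b in the frame of rail between -0.008 and 0.008 m and x of cart_c in the frame of rail between 0.04 and 0.243 m and y of cart_c in the frame of rail between -0.008 and 0.008 m and x of trim_1 in the frame of bin between -0.075 and 0.075 m and y of trim_1 in the frame of bin between -0.085 and 0.085 m and height (world z) of each of trim_1, trim_2, trim_3, trim_4 below 0.085 m and linear speed of each of trim_1, trim_2, trim_3, trim_4 below 0.03 m/s and x of trim_2 in the frame of bin between -0.075 and 0.075 m and y of trim_2 in the frame of bin between -0.085 and 0.085 m and x of trim_3 in the frame of bin between -0.075 and 0.075 m and y of trim_3 in the frame of bin between -0.085 and 0.085 m and x of trim_4 in the frame of bin between -0.075 and 0.075 m and y of trim_4 in the frame of bin between -0.085 and 0.085 m); the robot touches nothing.
It fails at once if the mug is pushed more than 40 mm away (distance of mug from where it was at the start of the episode above 0.04 m).
It fails at once if the stapler is pushed more than 40 mm away (distance of stapler from where it was at the start of the episode above 0.04 m).
It fails at once if the calculator is pushed more than 40 mm away (distance of calculator from where it was at the start of the episode above 0.04 m).
Of trim_1, trim_2, trim_3, trim_4 only 2 to 4 are there at a start; the rules pass over those that are not, and their reading is None.
At some moment in a run one of trim_1, trim_2, trim_3, trim_4 may be knocked a few centimetres aside while the robot is not near it.
Once in a run the grip may slacken for a moment while it holds something.
It also fails if it takes over 210 s, if anything falls off the work surface, if the arm or the gripper's body presses on something with over 40 N, if the wrist force passes 120 N, or if a joint passes its speed limit or range.

## Working session

There is one attempt and no reset: what is moved stays moved. The work goes in short steps, each a Python script; the robot and the scene stay as the last script left them, time stands still between calls to the robot, and variables do not carry over. Pictures are saved under pics/ and viewed, about 12 in all and at most 16, crops included, and the job is handed in when it is done.

```bash
ls; mkdir -p pics; python3 - <<'E'
from rig import robot
import cv2,numpy as np
s=robot.sense();print(s['time'],s['eef_pos'],s['eef_rot'],s['grip_width'],robot.tips_ahead)
for n in('top','side'):
    c=robot.capture(n);cv2.imwrite(f'pics/{n}0.png',c['pixels']);np.savez(f'pics/{n}0.npz',**c);print(n,c['camera_matrix'].round(1),c['pose'].round(3))
t=[cv2.resize(cv2.imread(f'pics/{n}0.png'),None,fx=1.5,fy=1.5,interpolation=cv2.INTER_CUBIC) for n in('top','side')]
cv2.imwrite('pics/t.png',t[0]);cv2.imwrite('pics/s.png',t[1])
E
```

```text
pics
0.0 [ 158.65343421 -604.15556506  238.51132101] [[ 9.67196359e-01  2.54029588e-01 -4.13910750e-04]
 [ 2.54029919e-01 -9.67195410e-01  1.35598524e-03]
 [-5.58722059e-05 -1.41664970e-03 -9.99998995e-01]] 85.53308213648174 8.0
top [[456.6   0.  245.5]
 [  0.  456.6 189.7]
 [  0.    0.    1. ]] [[-9.000000e-03 -9.980000e-01  6.400000e-02  4.840470e+02]
 [-1.000000e+00  8.000000e-03 -1.300000e-02 -8.778000e+00]
 [ 1.300000e-02 -6.400000e-02 -9.980000e-01  1.292128e+03]
 [ 0.000000e+00  0.000000e+00  0.000000e+00  1.000000e+00]]
side [[403.7   0.  253.2]
 [  0.  403.7 191.1]
 [  0.    0.    1. ]] [[-9.99000e-01 -1.10000e-02  3.40000e-02  5.23428e+02]
 [-3.40000e-02  6.08000e-01 -7.93000e-01  8.81270e+02]
 [-1.20000e-02 -7.94000e-01 -6.08000e-01  7.32437e+02]
 [ 0.00000e+00  0.00000e+00  0.00000e+00  1.00000e+00]]
```

View pics/t.png

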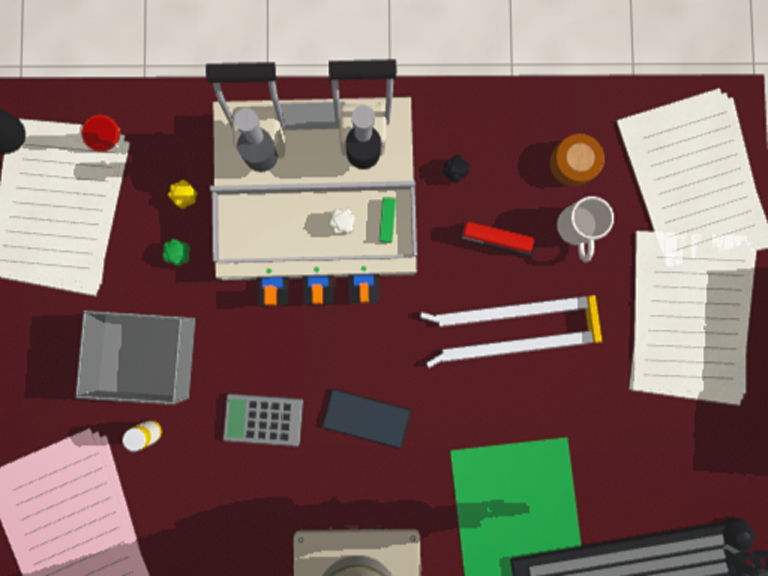

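View pics/s.png

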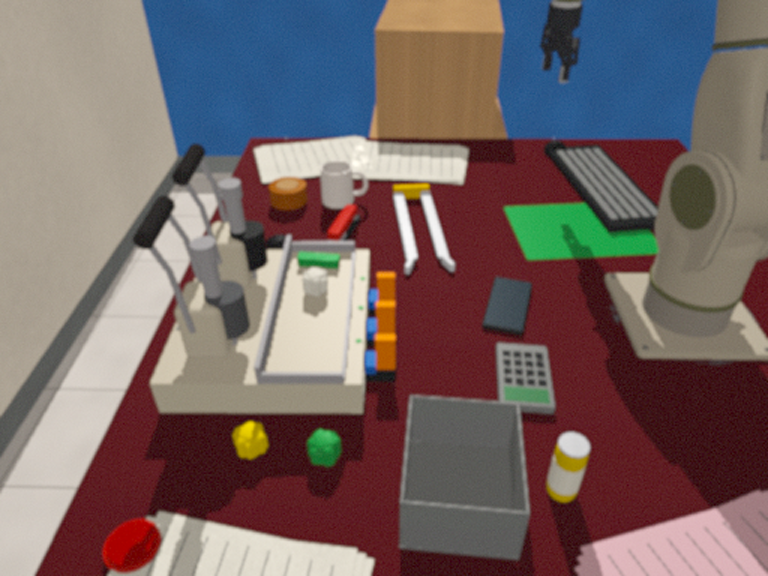

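The machine is at top centre, with one white ball at about (342,220) and one green offcut at about (388,220) on its deck. Cartridge fins are at about (270/317/364, 290), the rail mouth at (430,340), the stop at (595,320) and the bin at (135,357). Now I'll measure these.

```bash
cat > h.py <<'E'
import cv2,numpy as np
from rig import robot
def ray(c,uv,z):
    u=np.atleast_2d(uv).astype(float);d=np.c_[u,np.ones(len(u))]@np.linalg.inv(c['camera_matrix']).T@c['pose'][:3,:3].T
    o=c['pose'][:3,3];return o+d*((z-o[2])/d[:,2:3])
def blobs(c,lo,hi,amin=15,roi=None):
    h=cv2.cvtColor(c['pixels'],cv2.COLOR_BGR2HSV);m=cv2.inRange(h,np.array(lo),np.array(hi))
    if roi: k=np.zeros_like(m);x0,y0,x1,y1=roi;k[y0:y1,x0:x1]=1;m=m*k
    cs,_=cv2.findContours(m,cv2.RETR_EXTERNAL,cv2.CHAIN_APPROX_NONE)
    return [x for x in sorted(cs,key=cv2.contourArea,reverse=True) if cv2.contourArea(x)>=amin]
def cen(k):
    m=cv2.moments(k);return np.array([m['m10']/m['m00'],m['m01']/m['m00']])
def down(a):  # tool pointing down, tool x at world yaw a
    c,s=np.cos(a),np.sin(a);return np.array([[c,s,0],[s,-c,0],[0,0,-1.]])
E
python3 - <<'E'
from h import *
np.set_printoptions(precision=1,suppress=True)
c=dict(np.load('pics/top0.npz'));s=dict(np.load('pics/side0.npz'))
def rep(n,k,z,c=c):
    r=cv2.minAreaRect(k);print(n,'cen',cen(k),ray(c,cen(k),z)[0],'box',ray(c,cv2.boxPoints(r),z)[:,:2].tolist() )
for k in blobs(c,(8,150,120),(16,255,255),10,(160,170,270,215)):rep('fin',k,74)
for k in blobs(c,(45,80,80),(85,255,255),2,(150,110,280,190)):rep('green',k,85 if cv2.contourArea(k)>50 else 67)
for k in blobs(c,(22,120,120),(34,255,255),30,(370,180,420,240)):rep('stop',k,17)
for k in blobs(c,(0,0,160),(180,50,255),60,(275,190,398,250)):rep('rail',k,17)
for k in blobs(c,(0,0,225),(180,25,255),20,(200,130,250,165)):rep('ball',k,85)
for k in blobs(c,(0,0,40),(180,40,255),800,(40,200,135,275)):rep('bin',k,100)
for k in blobs(s,(8,150,120),(16,255,255),10,(235,170,280,255)):rep('sfin',k,74,s)
E
```

```text
fin cen [180.  196.8] [544.7 149.8  74. ] box [[560.2072309776153, 160.30316088776246], [560.0272748697708, 138.9971070507715], [527.9999253593957, 139.01721508702857], [528.186775127372, 160.28748954438313]]
fin cen [211. 196.] [545.9  67.   74. ] box [[562.1624620343799, 75.01069717177728], [562.0276923951867, 59.0009979403719], [529.9654761595472, 59.15560906319891], [530.1054276327181, 75.13837247901442]]
fin cen [242.5 195.3] [547.2 -17.   74. ] box [[564.121769945328, -10.45960994348429], [564.0096241848627, -23.826609859142533], [531.9116002293812, -23.532457716601563], [532.0280739909355, -10.187990358966054]]
green cen [257.9 146.3] [677.1 -59.3  85. ] box [[638.4835724386612, -43.31165666835928], [718.6618962154481, -51.37848087776524], [716.3101360500048, -75.21823244164001], [636.1308078729971, -67.04808586400657]]
green cen [210.5 179. ] [592.2  68.7  67. ] box [[592.2395696868313, 72.68667374332313], [596.2574477854511, 68.63775582540177], [592.1742039434093, 64.62359484839443], [588.1580359572691, 68.67284651893453]]
green cen [242.  178.5] [592.9 -16.1  67. ] box [[59
[... 970 characters left out ...]
-418.53347596240843], [486.12008499666695, -126.22803041452082]]
ball cen [229.9 146.4] [677.2  15.4  85. ] box [[659.7901136721406, 33.981094152576034], [697.3927644403823, 33.75239569235494], [697.151296534937, -0.9064000873064266], [659.5352739434504, -0.6091282272593972]]
bin cen [ 89.6 238.1] [438.4 379.7 100. ] box [[370.2212386341922, 480.2663018507217], [521.0253694234937, 472.89492474651564], [506.20002502887417, 277.33441595723696], [355.30641987192655, 286.32389296263665]]
sfin cen [257.2 213.3] [547.4 114.1  74. ] box [[571.2597412268999, -27.56945168859113], [532.3415407137405, -28.269784446093013], [529.0009761909298, 227.7935760382568], [560.8663419006193, 228.51240698339802]]
```

```bash
python3 - <<'E'
from h import *
np.set_printoptions(precision=2,suppress=True)
pi=np.pi;Y=.016
for n,p,a in [('ball',(677,15,77),Y),('ball180',(677,15,77),Y+pi),('green',(677,-50,77),Y),('binC',(438,387,60),Y-.08),('binCpi',(438,387,60),Y+pi-.08),
 ('finC',(546,152,47),Y),('press',(500,152,40),Y),('out',(480,-17,47),Y),('mouth-nose',(450,-60,47),-1.4545),('mouth-fin',(450,-60,47),1.687),('endnose',(497,-400,47),-1.4545),('endfin',(497,-400,47),1.687)]:
    print(n,robot.solve_ik(p,down(a)))
robot.reach((600,-100,300),down(Y)); robot.reach((660,-20,230),down(Y))
c=robot.capture('wrist');cv2.imwrite('pics/w1.png',c['pixels']);np.savez('pics/w1.npz',**c);print(c['pose'],robot.sense()['time'])
E
```

```text
ball [ 0.42  0.69 -0.74  1.45  0.48  1.19 -1.94]
ball180 [ 0.44  0.7  -0.78  1.45  0.51  1.2   1.18]
green [ 0.41  0.64 -0.58  1.45  0.37  1.16 -1.78]
binC [-0.91  0.41  0.14  1.77 -0.06  0.97 -2.39]
binCpi [ 0.11  0.8  -1.25  1.71  0.81  1.24  0.16]
finC [ 0.3   0.53 -0.8   1.78  0.44  1.02 -2.23]
press [ 0.3   0.44 -0.8   1.9   0.38  0.96 -2.23]
out [ 0.67  0.34 -0.81  2.    0.3   0.93 -1.85]
mouth-nose [-1.01  0.37  1.19  2.14 -0.43  0.9  -2.59]
mouth-fin [ 0.79  0.27 -0.82  2.06  0.25  0.9  -0.05]
endnose [ 0.63  0.52 -0.04  1.62  0.02  1.   -2.43]
endfin [ 0.93  0.57 -0.43  1.6   0.26  1.04  0.54]
[[  0.02  -0.96  -0.26 727.15]
 [ -1.    -0.02  -0.   -17.99]
 [ -0.     0.26  -0.96 363.31]
 [  0.     0.     0.     1.  ]] 3.1
```

View pics/w1.png

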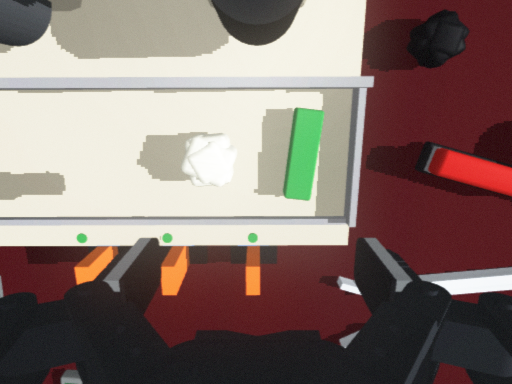

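The wrist view shows the ball at (209,160), the green offcut at (303,154), and pins and fins that are clear to see. I'll fix these points from it, then bin the ball first.

```bash
cat >> h.py <<'E'
Y=.016;A=Y+np.pi;BIN=np.array([438.,387.])
def bin_it(p,z,name,g=30):
    robot.movel((p[0],p[1],z+120),down(A),v=300);robot.movel((p[0],p[1],z),v=120)
    robot.clamp(g);s=robot.sense();print(name,'grip',s['grip_width'].__round__(1),s['contact_force'].round(1),s['eef_pos'].round(1))
    robot.movel((p[0],p[1],z+120),v=200);print(name,'lifted',round(robot.sense()['grip_width'],1))
    robot.reach((BIN[0]+60,BIN[1]-120,240),down(A-.04));robot.movel((*BIN,200),v=300)
    robot.movel((*BIN,85),v=200);print(name,'at bin',round(robot.sense()['grip_width'],1))
    robot.ungrasp();robot.movel((*BIN,230),v=300)
E
python3 - <<'E'
from h import *
np.set_printoptions(precision=1,suppress=True)
c=dict(np.load('pics/w1.npz'))
for k in blobs(c,(45,80,80),(85,255,255),10,(60,90,340,250)):
    b=cv2.contourArea(k)>500;print('green',b,ray(c,cen(k),85 if b else 66)[0])
for k in blobs(c,(8,150,120),(16,255,255),30,(60,245,290,300)):print('fin',ray(c,k[:,0],74)[:,:2].min(0),ray(c,k[:,0],74)[:,:2].max(0))
k=blobs(c,(0,0,225),(180,25,255),100,(170,120,250,200))[0];b=ray(c,cen(k),85)[0];print('ball',b)
robot.reach((600,60,300),down(A));robot.ungrasp()
bin_it(b,78,'ball')
c=robot.capture('top');cv2.imwrite('pics/t2.png',c['pixels'][100:290,30:320]);np.savez('pics/t2.npz',**c);print(robot.sense()['time'])
E
```

```text
green True [683.6 -58.   85. ]
green False [592.1 154.5  66. ]
green False [593.6  69.6  66. ]
green False [595.4 -15.1  66. ]
fin [535.2  47.4] [588.8  76.8]
fin [545.3 116.6] [586.7 161.6]
fin [535.6 -22.8] [589.   -8.5]
ball [675.4  18.   85. ]
ball grip 44.3 [-1.1 -1.4  4.9] [675.8  18.1  79. ]
ball lifted 45.0
ball at bin 44.5
12.425
```

```bash
python3 - <<'E'
from h import *
np.set_printoptions(precision=1,suppress=True)
c=dict(np.load('pics/t2.npz'))
k=blobs(c,(45,80,80),(85,255,255),50,(150,110,280,190));p=ray(c,cen(k[0]),85)[0];print(len(k),p)
robot.reach((620,60,260),down(A))
# rim limits right finger: stand 13 mm to the left of the piece, closing centres it
bin_it((679,p[1]+13),77.5,'green')
c=robot.capture('top');cv2.imwrite('pics/t3.png',cv2.resize(c['pixels'][100:290,30:320],None,fx=2.5,fy=2.5));print(robot.sense()['time'])
E
```

```text
1 [677.  -59.2  85. ]
green grip 23.7 [-0.4 -0.1  1.6] [679.2 -46.1  77.8]
green lifted 23.2
green at bin 22.9
20.9333
```

View pics/t3.png

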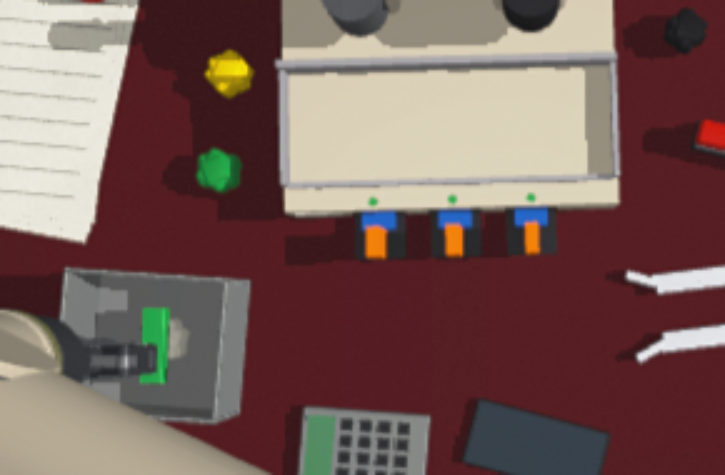

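Both trims are in the bin and the deck is clear. Next I'll press the three cartridges with the fingers closed.

```bash
cat >> h.py <<'E'
Y=.018;A=Y+np.pi;XD=np.array([np.cos(Y),np.sin(Y)])
TAIL={'a':np.array([532.,-16.5]),'b':np.array([530.,68.]),'c':np.array([528.5,152.5])}
def press(n,z=38):
    t=TAIL[n];P=lambda d:(*(t+XD*d),z)
    robot.movel((*(t-40*XD),z+110),down(A),v=300);robot.movel(P(-40),v=200)
    f0=robot.sense()['contact_force'];d0=None;d=-17.
    robot.movel(P(d),v=100)
    while d<16:
        d+=1.5;robot.movel(P(d),v=40);f=robot.sense()['contact_force']-f0
        if d0 is None and f[:2]@XD<-3:d0=d
        if d0 is not None and (d-d0>=9.5 or f[:2]@XD<-45):break
    print(n,'contact',d0,'end',d,'f',f.round(1))
    robot.movel(P(-45),v=60);robot.movel((*(t-45*XD),z+110),v=300)
E
python3 - <<'E'
from h import *
robot.clamp(30);robot.reach((480,200,200),down(A))
for n in 'cba':press(n)
robot.reach((520,-150,260),down(A));robot.ungrasp()
robot.reach((420,-230,330),down(1.687))
c=robot.capture('top');cv2.imwrite('pics/t4.png',cv2.resize(c['pixels'][150:290,150:420],None,fx=2.9,fy=2.9));np.savez('pics/t4.npz',**c)
c=robot.capture('wrist');cv2.imwrite('pics/w4.png',c['pixels']);np.savez('pics/w4.npz',**c);print(robot.sense()['time'])
E
```

```text
c contact -8.0 end 2.5 f [-5.8  0.7  2. ]
b contact -8.0 end 2.5 f [-7.6  0.1  3.3]
a contact -8.0 end 2.5 f [-8.   0.7  3.3]
43.6833
```

View pics/t4.png

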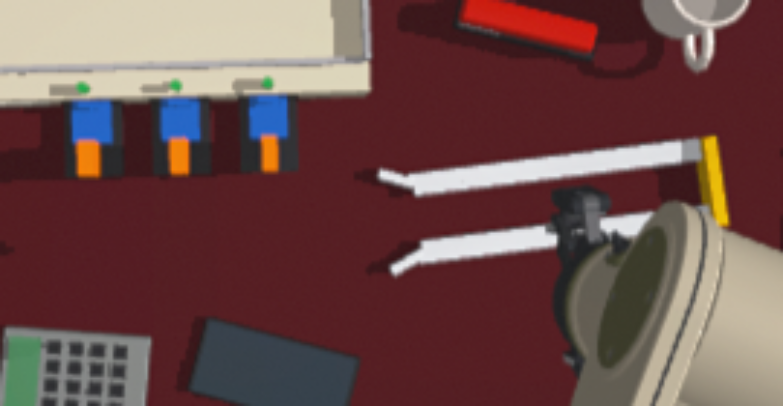

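View pics/w4.png

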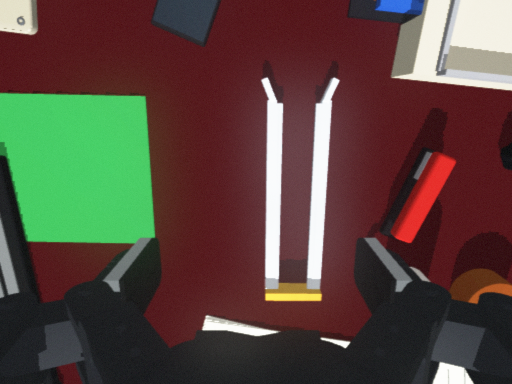

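All three have sprung out and the pins stand proud. The wrist view shows the whole rail, with its walls at u≈273 and 320, the mouth at v≈100 and the stop at v≈290. I'll take the rail axis from the inner lip edges.

```bash
python3 - <<'E'
from h import *
np.set_printoptions(precision=2,suppress=True)
for f in('w4','t4'):
    c=dict(np.load(f'pics/{f}.npz'));h=cv2.cvtColor(c['pixels'],cv2.COLOR_BGR2HSV)
    if f=='w4':
        m=cv2.inRange(h,(0,0,130),(180,60,255));mid=[];L=[]
        for v in range(115,270,5):
            r=np.flatnonzero(m[v,250:345])+250;l=r[r<296].max()+.5;q=r[r>296].min()-.5;o=(r.min()-.5,r.max()+.5)
            p=ray(c,[(l,v),(q,v),(o[0],v),(o[1],v)],17)[:,:2];mid.append((p[0]+p[1])/2);L.append((np.linalg.norm(p[0]-p[1]),np.linalg.norm(p[2]-p[3])))
        mid=np.array(mid);L=np.array(L);vx=cv2.fitLine(mid.astype(np.float32),cv2.DIST_L2,0,.01,.01).ravel();print('axis',vx,'gap,outer',L.mean(0),L.std(0))
        print('mouth corners',ray(c,[(267,102),(330,102)],17))
        k=blobs(c,(18,120,80),(34,255,255),60,(255,270,335,310))[0];print('stop top',ray(c,k[:,0],17)[:,:2].min(0),ray(c,k[:,0],17)[:,:2].max(0),cv2.boundingRect(k))
    else:
        for k in blobs(c,(8,150,120),(16,255,255),10,(160,170,270,215)):print('fin',ray(c,cen(k),74)[0],ray(c,k[:,0],74)[:,:2].min(0),ray(c,k[:,0],74)[:,:2].max(0))
E
```

```text
axis [   0.11   -0.99  482.52 -281.21] gap,outer [42.45 87.5 ] [0.6  0.64]
mouth corners [[ 425.91 -162.99   17.  ]
 [ 509.26 -152.97   17.  ]]
stop top [ 459.56 -462.01] [ 547.5  -425.43] (265, 283, 57, 18)
fin [523.86 149.69  74.  ] [509.37 139.01] [538.83 160.29]
fin [525.12  67.06  74.  ] [508.65  59.12] [540.76  75.2 ]
fin [526.5  -16.86  74.  ] [510.57 -23.61] [542.69 -10.03]
```

```bash
cat >> h.py <<'E'
U=np.array([.113,-.9936]);U/=np.linalg.norm(U);M=np.array([481.9,-281.2])-U*126.
AR=np.arctan2(U[1],U[0])+np.pi
FIN={'a':np.array([526.5,-16.8]),'b':np.array([525.,68.]),'c':np.array([524.,152.])}
def w():return round(float(robot.sense()['grip_width']),1)
def extract(n,z=48):
    f=FIN[n];robot.reach((f[0]-20,f[1],z+110),down(A));robot.movel((*f,z+80),v=250);robot.movel((*f,z),v=120)
    robot.clamp(70);f0=robot.sense()['contact_force'];print(n,'grip',w(),f0.round(1))
    robot.movel((*(f-XD*58),z),v=60);s=robot.sense();print('pulled',w(),(s['contact_force']-f0).round(1),s['eef_pos'].round(1))
def insert(d_end,z=48,d0=-95):
    p=robot.sense()['eef_pos'];z1=z+1.5;R=lambda d:M+U*(d-29)
    robot.movel((p[0],p[1],z1),v=50)
    if p[1]>0:robot.movel((p[0],-15,z1),v=120)
    robot.movel((*R(d0),z1),down(AR),v=50);f0=robot.sense()['contact_force'];print('at mouth',w(),f0.round(1))
    d=d0
    while d<d_end:
        d=min(d+(12 if d<40 else 20),d_end);robot.movel((*R(d),z1),v=70);f=robot.sense()['contact_force']-f0
        print(int(d),w(),f.round(0),end=' | ')
        if -(f[:2]@U)>22 or np.linalg.norm(f)>45:print('STOP');return False
    return True
def release(z=48):
    p=robot.sense()['eef_pos'];robot.movel((p[0],p[1],z),v=40);robot.ungrasp();robot.movel((p[0],p[1],z+110),v=250)
E
python3 - <<'E'
from h import *
print(M,AR)
robot.reach((480,-80,250),down(A))
extract('a')
p=robot.sense()['eef_pos'];robot.movel((p[0],p[1],49.5),v=50)
R=M+U*(-95-29);robot.movel((*R,49.5),down(AR),v=50)
print(w(),robot.sense()['eef_pos'],robot.sense()['time'])
c=robot.capture('top');cv2.imwrite('pics/t5.png',cv2.resize(c['pixels'][150:290,150:420],None,fx=2.9,fy=2.9));np.savez('pics/t5.npz',**c)
c=robot.capture('side');cv2.imwrite('pics/s5.png',cv2.resize(c['pixels'][120:260,200:340],None,fx=4,fy=4))
E
```

```text
[ 467.6620709  -156.00702346] 1.6840376356861104
a grip 12.7 [-1.5 -0.4  3.4]
pulled 12.9 [-1.2 -1.7  7. ] [468.2 -18.2  48.1]
12.9 [453.65142882 -32.72481265  49.46882019] 49.8917
```

View pics/t5.png

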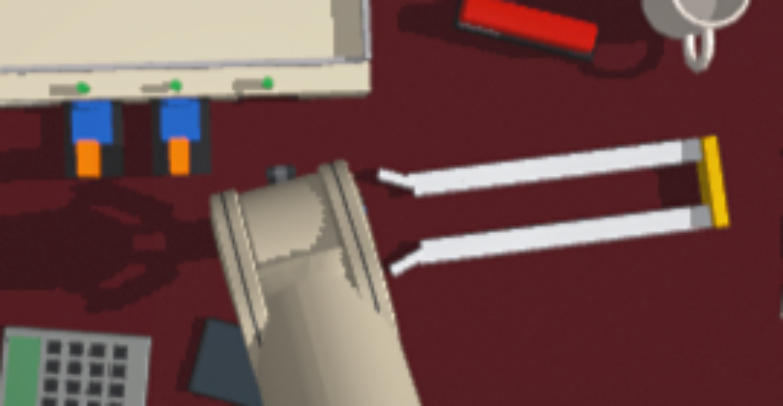

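View pics/s5.png

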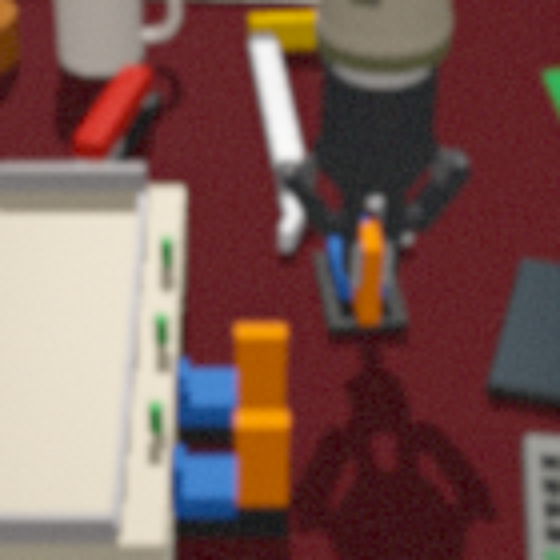

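Cartridge a is held upright and flat just ahead of the mouth, in line with the rail. Inserting it.

```bash
python3 - <<'E'
from h import *
ok=insert(237);print(ok,robot.sense()['eef_pos'].round(1),robot.sense()['time'])
if ok:
    release();robot.reach((480,-60,260),down(A))
    c=robot.capture('top');cv2.imwrite('pics/t6.png',cv2.resize(c['pixels'][150:290,150:420],None,fx=2.9,fy=2.9));np.savez('pics/t6.npz',**c)
E
```

```text
at mouth 12.9 [-0.3  0.1 -1.4]
-83 13.0 [ 0. -1. -0.] | -71 13.1 [ 1. -1. -0.] | -59 13.0 [-0. -0.  0.] | -47 13.1 [-0.  0. -0.] | -35 13.3 [ 0.  1. -0.] | -23 12.9 [ 1. -1. -1.] | -11 13.3 [ 1.  1. -0.] | 1 13.1 [ 0.  0. -0.] | 13 13.2 [-1.  1. -0.] | 25 13.2 [1. 0. 0.] | 37 13.0 [ 0.  1. -0.] | 49 13.1 [ 1.  1. -1.] | 69 13.1 [-0.  0. -1.] | 89 13.2 [-0. -1.  0.] | 109 12.8 [ 0. -0. -0.] | 129 12.9 [ 1. -0.  1.] | 149 13.1 [-0. -0. -0.] | 169 13.0 [1. 1. 0.] | 189 13.4 [1. 1. 1.] | 209 13.0 [-0. -0.  0.] | 229 13.0 [ 0.  1. -0.] | 237 12.9 [-2.  7.  4.] | True [ 491.7 -360.9   49.5] 58.5583
```

```bash
python3 - <<'E'
from h import *
extract('b')
ok=insert(145);print(ok,robot.sense()['eef_pos'].round(1),robot.sense()['time'])
if ok:
    release();robot.reach((480,-20,260),down(A))
    c=robot.capture('top');cv2.imwrite('pics/t7.png',cv2.resize(c['pixels'][150:290,150:420],None,fx=2.9,fy=2.9));np.savez('pics/t7.npz',**c)
E
```

```text
b grip 13.4 [-0.9 -0.4  3.2]
pulled 13.0 [-2.2 -0.9  7.7] [466.7  66.7  48.1]
at mouth 12.9 [-0.3 -0.7 -0.4]
-83 12.9 [-0.  1. -1.] | -71 13.1 [ 0.  0. -1.] | -59 13.3 [ 0.  1. -0.] | -47 13.0 [ 1.  0. -1.] | -35 12.9 [ 0.  0. -1.] | -23 12.8 [ 1.  1. -0.] | -11 13.2 [ 1.  1. -1.] | 1 13.2 [ 1.  0. -0.] | 13 13.0 [-0.  1. -1.] | 25 13.1 [-1.  0. -1.] | 37 13.0 [-0.  1. -1.] | 49 13.0 [ 1.  0. -0.] | 69 13.0 [ 0.  1. -1.] | 89 13.4 [-0.  1. -1.] | 109 13.0 [ 0.  1. -1.] | 129 13.2 [ 1.  1. -1.] | 145 12.7 [ 0.  2. -0.] | True [ 481.  -271.6   49.5] 73.65
```

View pics/t7.png

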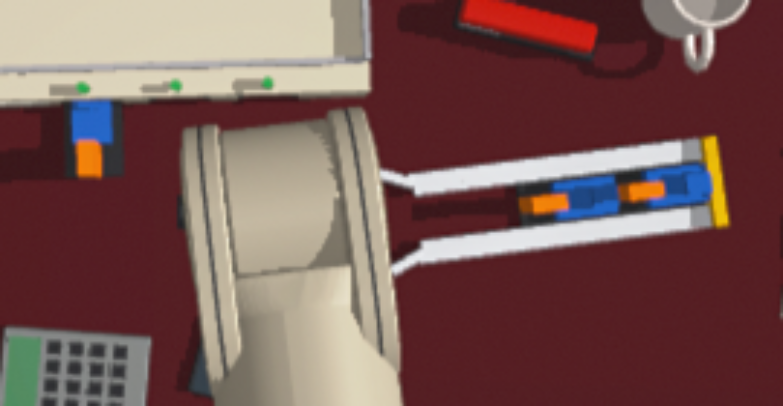

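Two are seated flat, one behind the other. Now the third.

```bash
python3 - <<'E'
from h import *
extract('c')
ok=insert(52);print(ok,robot.sense()['eef_pos'].round(1),robot.sense()['time'])
if ok:
    release();robot.reach((480,150,330),down(A))
    c=robot.capture('top');np.savez('pics/t8.npz',**c);cv2.imwrite('pics/t8.png',cv2.resize(c['pixels'],None,fx=1.5,fy=1.5))
    c=robot.capture('side');cv2.imwrite('pics/s8.png',cv2.resize(c['pixels'][80:380,100:400],None,fx=2,fy=2))
E
```

```text
c grip 13.1 [-1.4  1.   2. ]
pulled 13.2 [-2.  -2.1  4.2] [465.7 150.9  48. ]
at mouth 13.1 [-0.5 -0.2  0.1]
-83 13.4 [ 1. -0. -1.] | -71 13.0 [-0.  1. -2.] | -59 13.4 [ 0. -1. -1.] | -47 13.0 [ 0.  0. -1.] | -35 13.1 [ 1.  1. -1.] | -23 13.4 [ 1. -0. -2.] | -11 13.1 [ 1.  0. -2.] | 1 13.3 [ 0.  0. -2.] | 13 13.2 [ 0.  1. -2.] | 25 13.4 [ 1.  1. -2.] | 37 13.4 [ 1. -0. -1.] | 49 12.8 [-0.  1. -1.] | 52 13.2 [ 1.  0. -1.] | True [ 470.2 -178.9   49.5] 87.55
```

View pics/t8.png

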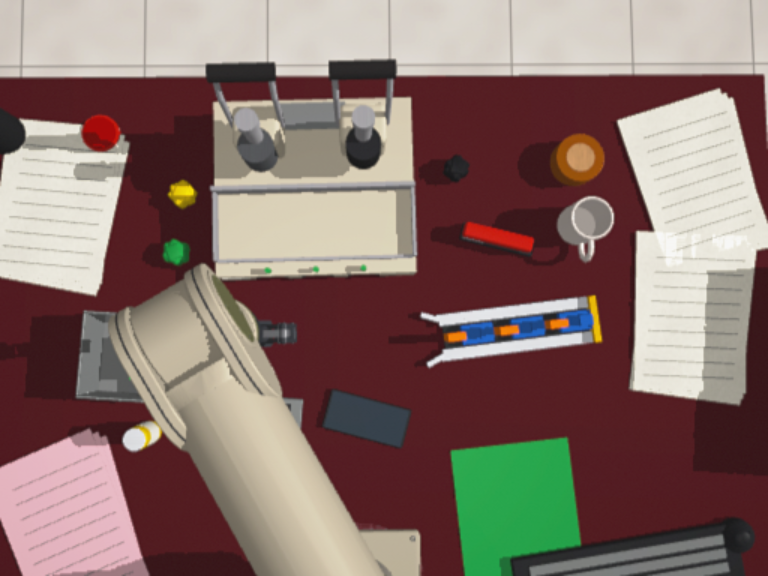

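View pics/s8.png

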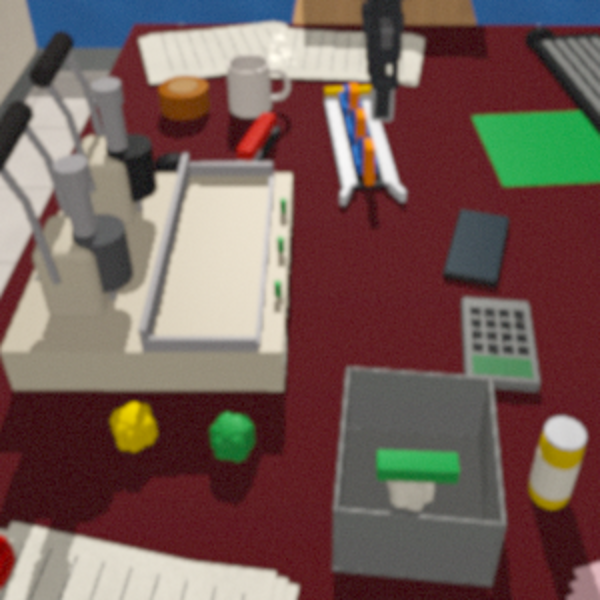

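```bash
python3 - <<'E'
from h import *
c=dict(np.load('pics/t8.npz'))
for k in blobs(c,(8,150,120),(16,255,255),10,(285,190,400,250)):
    p=ray(c,cen(k),72)[0,:2]-M;print('origin along rail',p@U+29,'lateral',p@np.array([-U[1],U[0]]))
robot.hold(0.5);robot.hand_in();print(robot.sense()['time'])
E
```

```text
origin along rail 143.58792461626416 lateral -1.1893264147035647
origin along rail 50.76604642192942 lateral -1.3312715484358162
origin along rail 233.92590667190996 lateral -0.7050478107527115
the job is handed in; nothing more can be done
the job is handed in; nothing more can be done
```

The job is handed in. The last move ended at about 90 s of the 210 s allowed, and the robot reported no verdict.

- **Trimmings:** only one white paper ball and the green offcut were on the deck. Both are in the bin, with the offcut lying on top of the ball below the rim; I judged that from the side picture and did not measure its height.
- **Cartridges:** I pressed all three in, and the pictures show all three green pins standing proud. I then pulled each one straight out and slid it nose first into the rail.
- **Last position check (top camera):** the cartridge origins are about 234, 144 and 51 mm along the rail, against an allowed 40 to 243 mm. They are within about 1.3 mm of the centre line, against an allowed 8 mm.
- **Flatness:** all three look flat in the pictures, but I did not measure height or tilt.
- **Other things:** the mug and stapler look unmoved in the last pictures. The arm partly hid the calculator from above, but it looks in place from the side.

No check failed. The wrist and top cameras differed by about 2 mm on the rail's centre line, and the insertion still went in at under 10 N. I saw no grip slackening.

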